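# Show the student which paint, cup and fruit

### The job

Show the student across the table how to finish the still life by pointing down with the fingertips: first at the jar with the red lid for about two seconds, then at the clean empty cup in the paint tray for about two seconds, and last at the blank white apple in the picture, where the program finishes with the arm still pointing. Each time bring the fingertips over the middle of the thing and to within about 3 cm above it. Touch nothing and disturb nothing at any time, and do not dip down over any other jar, cup or fruit.

Things in the scene. Friction and masses are not known exactly. Their poses are not given: they have to be found in the camera images.
- jar_red_lid (a point): centre of the top of the red lid of the red paint jar, a loose upright jar 60 mm across and 75 mm tall, standing on the table at the robot's left among three jars alike in other colours; z is up
- cup_empty_top (a point): centre of the rim of the clean, empty white cup, 42 mm across and 14 mm deep. It is one of six such cups in two rows of three, 50 mm apart, fixed on a grey paint tray (100 x 150 x 8 mm) at the robot's right; the other five are filled with hard paint cakes. The rim is 22 mm above the table; z is up
- apple_blank_mid (a point): middle of the unpainted apple, a flat white shape (51 x 67 mm) with dark outline and stem, on the canvas (160 x 280 mm) of the picture ahead of the robot. The canvas is fixed on a low easel and slopes down away from the robot by 0.26 rad; it is 60 mm above the table here, 81 mm at its high edge. Three fruits lie in a row across it, 85 mm apart; z is up
- jar_yellow_lid (a point): centre of the lid top of the yellow paint jar, 75 mm above the table; a wrong one
- jar_green_lid (a point): centre of the lid top of the green paint jar, 75 mm above the table; a wrong one
- jar_blue_lid (a point): centre of the lid top of the blue paint jar, 75 mm above the table; a wrong one
- cake_ochre_top (a point): centre of the top of the cup filled with ochre paint cake in the tray, 22 mm above the table; a wrong one
- cake_brown_top (a point): centre of the top of the cup filled with brown paint cake in the tray, 22 mm above the table; a wrong one
- cake_purple_top (a point): centre of the top of the cup filled with purple paint cake in the tray, 22 mm above the table; a wrong one
- cake_turquoise_top (a point): centre of the top of the cup filled with turquoise paint cake in the tray, 22 mm above the table; a wrong one
- cake_black_top (a point): centre of the top of the cup filled with black paint cake in the tray, 22 mm above the table; a wrong one
- lemon_mid (a point): middle of the painted yellow lemon in the picture, flat on the canvas, 60 mm above the table; a wrong one
- pear_mid (a point): middle of the painted green pear in the picture, flat on the canvas, 60 mm above the table; a wrong one
- jar_red: the red paint jar, loose, 60 mm across, 75 mm tall; origin at the centre of its underside; to be left alone
- jar_yellow: the yellow paint jar, loose, 60 mm across, 75 mm tall; origin at the centre of its underside; to be left alone
- jar_green: the green paint jar, loose, 60 mm across, 75 mm tall; origin at the centre of its underside; to be left alone
- jar_blue: the blue paint jar, loose, 60 mm across, 75 mm tall; origin at the centre of its underside; to be left alone
- water_pot: clear plastic pot, 80 mm across, 85 mm tall, loose; origin at the centre of its underside; to be left alone
- tube: white paint tube lying down, 103 mm long, 28 mm thick, loose, right of the picture; origin under its middle; to be left alone
- brush: loose brush lying between the robot and the picture, 180 mm long, 14 mm wide, 10 mm high; origin under it near its middle; to be left alone
- medium: amber jar with white lid, 64 mm across, 90 mm tall, loose, left of the picture; the tallest loose thing; origin at the centre of its underside; to be left alone
- palette_knife: loose palette knife with wooden handle and steel blade, lying right of the picture, 190 mm long, 20 mm wide, 14 mm high; origin under its middle; to be left alone

How it is judged:
By the outcome, as a careful person would: the job done as asked, in the order asked, and still so for the second after the job is handed in, with the robot touching nothing.
It also fails if it takes over 54 s, if anything falls off the work surface, if the arm or the gripper's body presses on something with over 40 N, if the wrist force passes 120 N, or if a joint passes its speed limit or range.

### The arm

A 7-joint arm with a two-finger parallel gripper is mounted at the origin on the work surface. World frame = base frame: x ahead of the robot, y to its left, z up, the work surface at z = 0. Lengths are in m, angles in rad, forces in N, time in s.
With the tool pointing down it reaches from about 0.425 to 0.875 m from the base axis. Payload 4.7 kg.
Tool frame: the origin (TCP) lies between the finger pads, 19 mm behind the fingertips; this is the grasp point; z points along the fingers, y is the line along which they close (so a half turn about z gives the same grasp; the last joint's range is limited). The gripper opens to 85 mm and grips with 20 to 120 N. Pads are 22 mm wide; open, the fingers measure 114 mm over their backs; the gripper's body (76 mm by 85 mm) begins 54 mm behind the grasp point. The pads swing forward as they close: fully open they stand 13 mm farther back than shut.
Start: joints at [1.174, 0.321, -0.07, 1.45, 0.023, 1.371, -0.057], TCP at [0.26, -0.596, 0.25] pointing down, gripper open.
Joint ranges: [-2.86, 2.86], [-0.3, 2.09], [-1.38, 1.24], [0.06, 2.45], [-1.56, 4.7], [0.09, 2.05], [-2.69, 2.69]. Speed limits (rad/s): [2.57, 2.57, 3.14, 3.14, 3.14, 3.14, 3.14].

### API

Orientations are given as a unit quaternion [w, x, y, z].
In Python, from plant import monitor, cams, order gives the robot as it stands.
- The arm moves only by the tool servo_tool, never from a script. Its argument "motion" is a list of rows, each a list of 5 numbers: the shift along the tool's x, y, z in m, then the turn about the tool's z in degrees, then the opening, from 0 (shut) to 1 (fully open). A call has 1 to 12 rows; each row is the pose to reach, as a shift and turn from the pose commanded when the call began, along the tool's axes at that moment; what a row does not reach only later rows make up. A row lasts 1/12 s, in which the tool goes at most 41.7 mm and 7.16 degrees, less where a joint would pass 70% of its speed; a pose out of reach is approached as far as the arm can. A call with a gripper value outside its range is refused whole. The fingers move at their own pace and stop on an object; "force" is the grip in N (left out, the last holds). Time passes only in rows, so rows that repeat a pose let the fingers close. It gives the time, the measured TCP pose, the force, the opening and the grip force at its end, in the units of the state.
- monitor.get_obs(): the state, without advancing time (a new reading comes with each control period).
- cams.snapshot(name): name is "scene" or "side" or "wrist"; returns a dict with "pixels" (420x560x3 uint8, red, green, blue), "mtx" (3x3 intrinsics, pixels), "origin" and "orientation" of the camera in the world. Camera axes: x right, y down, z forward; pixel columns grow to the right and rows downward; lengths in m; the calibration is good to about 2 mm. A picture is of the moment at which its call begins. There is no depth.
- order.finish_job(): hands the job in; it is judged then, once.
The state is a dict: "time_s": time; "q": joint angles; "joint_velocities": joint speeds; "tau": joint torques, N m; "tool_pos": TCP position; "ee_rot": TCP orientation; "ft_force": force on the tool from outside, world axes, zero at the start; "moment": the same for the moment, N m; "grip_width": finger opening in m; "grasp_force": force on a finger pad.
Only numpy, scipy, OpenCV 4.12 (cv2) and the standard library are available. Lean on these libraries where they do the work, as an engineer would, in place of code of your own. Each camera call takes 0.05 s, during which the arm holds its last target. There are 200 camera calls.

## Working session

There is one attempt and no reset: what is moved stays moved. The work goes in short steps, Python scripts to look and compute and a tool call to move; the robot and the scene stay as the last step left them, time stands still between calls to the robot, and variables do not carry over. Pictures are saved under pics/ and viewed, at most 10 in all, crops included, and the job is handed in when it is done.

Besides the shell and the picture viewer there is one more tool, called after "Emit:" as name(argument=value, ...) on one line, values as JSON. servo_tool: Moves the arm, as the interface text tells. Its arguments: {"type":"object","properties":{"motion":{"type":"array","items":{"type":"array","items":{"type":"number"}}},"force":{"type":"number"}},"required":["motion"]}

```bash
mkdir -p pics
python3 - <<'E'
from plant import monitor, cams
import cv2,pickle
o=monitor.get_obs();print({k:o[k] for k in('time_s','tool_pos','ee_rot','grip_width')})
d={}
for n in('scene','side'):
    s=cams.snapshot(n);d[n]=s;cv2.imwrite(f'pics/{n}0.png',s['pixels'][:,:,::-1]);print(n,s['mtx'],s['origin'],s['orientation'])
pickle.dump(d,open('d0.pkl','wb'))
E
```

```text
{'time_s': 0.0, 'tool_pos': array([ 0.25931973, -0.59547839,  0.24889881]), 'ee_rot': array([-9.36278617e-04,  9.78977936e-01,  2.03963872e-01, -2.51928442e-04]), 'grip_width': 0.08556526511747489}
scene [[489.20063844   0.         280.75372761]
 [  0.         489.20063844 215.01126217]
 [  0.           0.           1.        ]] [1.23009415 0.3634928  1.06521312] [-0.16817879  0.48181409  0.81312691 -0.27999231]
side [[504.12223738   0.         284.98547602]
 [  0.         504.12223738 219.15296349]
 [  0.           0.           1.        ]] [ 0.47473957 -0.75790322  0.85229916] [-0.38637874  0.92173523 -0.03120761  0.01190459]
```

View pics/scene0.png

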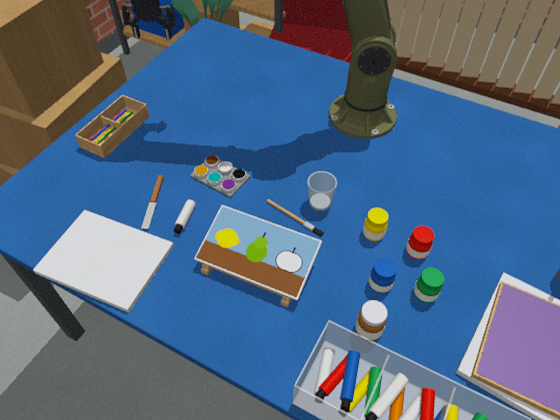

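View pics/side0.png

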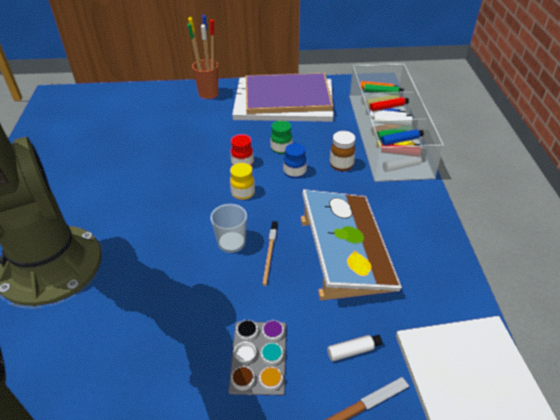

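The scene view shows the red lid near (421,234), the empty cup near (225,168) and the blank apple at (289,261). In the side view they are near (241,143), (246,352) and (341,208).

```bash
cat > h.py <<'E'
import numpy as np,cv2,pickle
from scipy.spatial.transform import Rotation as R
def rot(q): return R.from_quat(np.r_[q[1:],q[0]]).as_matrix()
def ray(s,p): return rot(s['orientation'])@np.linalg.inv(s['mtx'])@np.r_[p,1]
def plane(s,p,z):
    d=ray(s,p);o=np.array(s['origin']);return o+d*(z-o[2])/d[2]
def tri(s,p,t,q):
    a,b=ray(s,p),ray(t,q);o,u=np.array(s['origin']),np.array(t['origin'])
    k=np.linalg.lstsq(np.c_[a,-b],u-o,rcond=None)[0];A,B=o+k[0]*a,u+k[1]*b
    return (A+B)/2,np.linalg.norm(A-B)
def proj(s,P):
    c=s['mtx']@rot(s['orientation']).T@(np.array(P)-s['origin']);return c[:2]/c[2]
def blob(s,kind,seed,r=25):
    h=cv2.cvtColor(s['pixels'],cv2.COLOR_RGB2HSV)
    H,S,V=[h[:,:,i].astype(int) for i in range(3)]
    m={'white':(S<60)&(V>170),'red':((H<6)|(H>174))&(S>150)&(V>90),'yellow':(abs(H-27)<5)&(S>150)&(V>90),
       'green':(abs(H-65)<20)&(S>130),'pear':(abs(H-42)<12)&(S>130)}[kind].astype(np.uint8)
    w=np.zeros_like(m);cv2.circle(w,seed,r,1,-1);m=m*w
    n,l,st,c=cv2.connectedComponentsWithStats(m)
    i=1+np.argmax(st[1:,4]);return c[i],st[i]
E
python3 - <<'E'
from h import *
np.set_printoptions(precision=4,suppress=True)
d=pickle.load(open('d0.pkl','rb'));a,b=d['scene'],d['side']
for n,k,p,q,z,r in[('red','red',(421,236),(241,146),.066,20),('yel','yellow',(377,218),(242,175),.066,20),('green','green',(430,280),(281,132),.066,20),
  ('cup','white',(225,168),(246,352),.018,10),('apple','white',(289,261),(341,208),.06,15),('lemon','yellow',(227,238),(359,263),.06,18),('pear','pear',(257,248),(348,235),.06,20)]:
    (c,s),(e,t)=blob(a,k,p,r),blob(b,k,q,r)
    print(n,c,s,e,t,'\n  ',plane(a,c,z)[:2],plane(b,e,z)[:2],*tri(a,c,b,e))
print(proj(a,[.26,-.596,.25]),proj(b,[.26,-.596,.25]))
for n,s in(('a',a),('b',b)):0
u=cv2.resize(a['pixels'][140:310,180:450],None,fx=2.9,fy=2.9,interpolation=2);cv2.imwrite('pics/c1.png',u[:,:,::-1])
E
```

```text
red [421.2656 238.8028] [409 226  25  26 497] [240.9826 146.6402] [231 135  21  24 403] 
   [0.4369 0.3356] [0.43   0.3169] [0.4285 0.3349 0.0537] 0.0021067286119563844
yel [376.3477 220.6004] [365 208  23  26 463] [241.2938 175.7364] [231 163  22  26 497] 
   [0.4374 0.2155] [0.4302 0.1981] [0.4289 0.2135 0.054 ] 0.001613578808405832
green [430.3149 281.3599] [417 268  27  28 578] [280.8286 131.6494] [271 121  21  22 385] 
   [0.5446 0.3939] [0.5377 0.3772] [0.538  0.3939 0.0551] 0.0015645662819239211
cup [224.4462 168.0154] [218 164  14   8  65] [246.4864 351.4669] [237 342  19  20 257] 
   [ 0.4324 -0.2563] [ 0.4345 -0.2572] [ 0.4336 -0.2565  0.0181] 0.0021779840788595122
apple [288.4687 260.995 ] [276 251  26  21 399] [340.1711 207.1846] [330 198  21  19 298] 
   [0.6516 0.0733] [0.6558 0.0765] [0.6544 0.0739 0.0632] 0.0018640487446686888
lemon [226.7818 238.0697] [216 229  24  19 330] [358.9505 263.7637] [348 252  24  23 364] 
   [ 0.6661 -0.095 ] [ 0.6697 -0.0948] [ 0.6683 -0.095   0.0614] 0.0029691151338109047
pear [256.8436 249.7077] [246 237  21  25 390] [349.6071 234.25  ] [334 227  30  16 336] 
   [ 0.6601 -0.0108] [ 0.6638 -0.0103] [ 0.6624 -0.0108  0.0617] 0.002797446360457319
[152.4005  36.5   ] [ 71.1871 531.2009]
```

Emit:
servo_tool(motion=[[0.012, -0.009, 0, 0, 0], [0.033, -0.025, 0, 0, 0], [0.061, -0.045, 0, 0, 0], [0.091, -0.067, 0, 0, 0], [0.122, -0.089, 0, 0, 0], [0.152, -0.112, 0, 0, 0], [0.182, -0.134, 0, 0, 0], [0.213, -0.156, 0, 0, 0], [0.243, -0.178, 0, 0, 0], [0.271, -0.198, 0, 0, 0], [0.292, -0.214, 0, 0, 0], [0.304, -0.223, 0, 0, 0]])

```text
time_s: 1.1
tool_pos: [0.4511, -0.2646, 0.25]
ee_rot: [-0.001, 0.978, 0.207, 0.0]
ft_force: [-0.0, -0.5, 0.1]
grip_width: -0.0
grasp_force: 0.0
```

Run:
```python
from plant import monitor, cams
import cv2,pickle
from h import *
o=monitor.get_obs();print({k:o[k] for k in('time_s','q','tool_pos','ee_rot','grip_width')})
d={n:cams.snapshot(n) for n in('wrist','side','scene')};pickle.dump(d,open('d1.pkl','wb'))
w=d['wrist'];print(w['origin'],w['orientation'],proj(w,[.4336,-.2565,.022]),[proj(d[n],o['tool_pos']-[0,0,.019]) for n in d])
v=np.vstack([w['pixels'],d['side']['pixels']]);v=np.hstack([w['pixels'],d['side']['pixels']]);v=cv2.resize(v,(800,300),interpolation=cv2.INTER_AREA)
cv2.imwrite('pics/w1.png',v[:,:,::-1])
```

```text
{'time_s': 1.1, 'q': array([ 0.80607217,  0.06675941, -0.33914697,  1.75352606,  0.02163346,
        1.32532766, -0.69148668]), 'tool_pos': array([ 0.45105294, -0.2645632 ,  0.25002322]), 'ee_rot': array([-5.26074801e-04,  9.78347797e-01,  2.06966698e-01,  3.11195472e-04]), 'grip_width': -4.198715591515024e-06}
[ 0.5148976  -0.236434    0.37314487] [ 0.11599436  0.83014762 -0.5400422  -0.07585948] [266.54360095 194.56790204] [array([280.68354765, 276.085962  ]), array([249.5568653 , 282.71764242]), array([210.65530324, 114.35601054])]
```

View pics/w1.png

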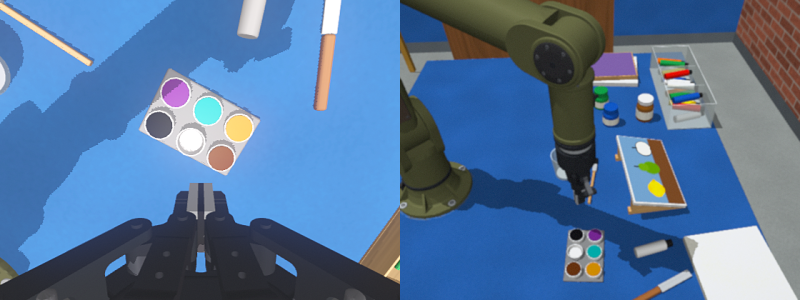

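The wrist view shows the white cup at about (266,199), where 194.6 was predicted, and the shut fingertips at (281,258). I'll refine the cup position, check the tip's reach, and plan the legs.

Run:
```python
from h import *
np.set_printoptions(precision=4,suppress=True)
d=pickle.load(open('d1.pkl','rb'));w=d['wrist']
c,s=blob(w,'white',(266,199),28);print(c,s,plane(w,c,.015),plane(w,c,.022))
T=np.array([.45105,-.26456,.25]);Rt=rot([-5e-4,.97835,.20697,3e-4])
for x in(-.011,0,.011):
  for z in(.019,.032):print(x,z,proj(w,T+Rt@[x,0,z]))
g=w['pixels'][225:300,281].mean(1);print(g.astype(int))
p=T
for q in([.49,.04,.25],[.427,.335,.25]):
    print(Rt.T@(np.array(q)-p));p=np.array(q)
```

```text
[266.8705 197.5863] [ 238  171   57   55 2062] [ 0.4292 -0.2585  0.015 ] [ 0.4309 -0.258   0.022 ]
-0.011 0.019 [280.6343 298.6417]
-0.011 0.032 [280.6426 284.8132]
0 0.019 [280.6369 276.0334]
0 0.032 [280.6451 263.6347]
0.011 0.019 [280.6396 252.529 ]
0.011 0.032 [280.6478 241.6802]
[222 220 208 172 171 172 172 172 170 171 170 169 170 170 170 170 168 169
 168 167 167 167 167 168 168 167 168 168 168 169 179  81  69  74  73  74
  74  71  70  70  69  67  69  68  69  68  67  66  65  65  64  62  63  65
  63  61  62  61  60  61  60  58  60  59  58  57  58  57  57  54  52  77
  74  72  72]
[ 0.159  -0.2627  0.0004]
[ 0.0619 -0.2952  0.0003]
```

Emit:
servo_tool(motion=[[0.006, -0.011, 0, -2, 0], [0.017, -0.029, 0, -4, 0], [0.032, -0.053, 0, -8, 0], [0.048, -0.079, 0, -12, 0], [0.064, -0.105, 0, -16, 0], [0.08, -0.132, 0, -20, 0], [0.095, -0.158, 0, -24, 0], [0.111, -0.184, 0, -28, 0], [0.127, -0.21, 0, -32, 0], [0.142, -0.234, 0, -36, 0], [0.153, -0.252, 0, -38, 0], [0.159, -0.263, 0, -40, 0]])

```text
time_s: 2.25
tool_pos: [0.4895, 0.0381, 0.2501]
ee_rot: [-0.0, 0.849, 0.529, 0.0]
ft_force: [0.6, 0.5, -0.3]
grip_width: -0.0002
grasp_force: 0.0
```

```bash
cat > go.py <<'E'
import sys
from plant import monitor
from h import *
np.set_printoptions(precision=4,suppress=True)
o=monitor.get_obs();Rt=rot(o['ee_rot']);print(o['time_s'],o['q'],o['tool_pos'],'tool x',Rt[:,0],'F',o['ft_force'])
q=np.array(eval(sys.argv[1]));print('shift',Rt.T@(q-o['tool_pos']))
E
python3 go.py [.43,.315,.25]
```

```text
2.25 [ 0.5134  0.006  -0.641   1.814   0.0033  1.3227 -0.5844] [0.4895 0.0381 0.2501] tool x [0.4403 0.8978 0.0004] F [ 0.5864  0.4633 -0.2636]
shift [ 0.2224 -0.1754  0.0002]
```

Emit:
servo_tool(motion=[[0.009, -0.007, 0, 0, 0], [0.025, -0.019, 0, -2, 0], [0.045, -0.035, 0, -4, 0], [0.067, -0.052, 0, -6, 0], [0.089, -0.07, 0, -8, 0], [0.112, -0.087, 0, -10, 0], [0.134, -0.105, 0, -12, 0], [0.156, -0.122, 0, -14, 0], [0.178, -0.14, 0, -16, 0], [0.198, -0.156, 0, -18, 0], [0.214, -0.168, 0, -20, 0], [0.223, -0.175, 0, -20, 0]])

```text
time_s: 3.25
tool_pos: [0.4311, 0.3147, 0.25]
ee_rot: [-0.001, 0.744, 0.668, 0.0]
ft_force: [0.0, 0.5, -0.2]
grip_width: 0.0001
grasp_force: 0.0
```

```bash
python3 go.py [.4275,.335,.115]
python3 - <<'E'
from plant import cams
from h import *
w=cams.snapshot('wrist');pickle.dump(w,open('d2.pkl','wb'))
p=proj(w,[.4275,.335,.075]);print(p)
c,s=blob(w,'red',tuple(int(x) for x in p),90);print(c,s,plane(w,c,.075),plane(w,c,.068))
cv2.imwrite('pics/w2.png',w['pixels'][:,:,::-1])
E
```

```text
3.25 [ 0.1693  0.1537 -0.9223  1.7139  0.1248  1.336  -0.8852] [0.4311 0.3147 0.25  ] tool x [0.1086 0.9941 0.0008] F [ 0.0356  0.5265 -0.1827]
shift [ 0.0197 -0.0057  0.135 ]
[274.0390652  171.12345664]
[274.34778192 171.06095496] [ 244  141   62   62 2953] [0.42776339 0.33502447 0.075     ] [0.42750091 0.33387862 0.068     ]
```

View pics/w2.png

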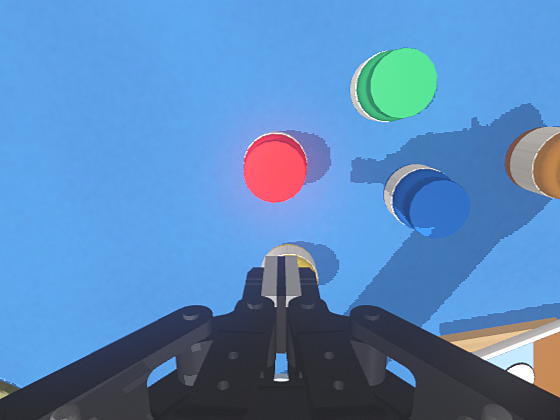

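The wrist view confirms the red lid at (274,171), which is (0.428, 0.335) as predicted, with no other jar under the descent.

Emit:
servo_tool(motion=[[0.008, -0.002, 0, 0, 0], [0.016, -0.005, 0.003, 0, 0], [0.02, -0.006, 0.012, 0, 0], [0.02, -0.006, 0.027, 0, 0], [0.02, -0.006, 0.045, 0, 0], [0.02, -0.006, 0.064, 0, 0], [0.02, -0.006, 0.083, 0, 0], [0.02, -0.006, 0.1, 0, 0], [0.02, -0.006, 0.115, 0, 0], [0.02, -0.006, 0.126, 0, 0], [0.02, -0.006, 0.132, 0, 0], [0.02, -0.006, 0.136, 0, 0]])

```text
time_s: 4.3
tool_pos: [0.4287, 0.3321, 0.1129]
ee_rot: [-0.0, 0.746, 0.666, -0.001]
ft_force: [-0.1, 0.7, 0.9]
grip_width: 0.0003
grasp_force: 0.0
```

```bash
python3 go.py [.4276,.335,.114]
python3 - <<'E'
from plant import cams
import cv2,numpy as np
v=np.hstack([cams.snapshot(n)['pixels'] for n in('wrist','side')])
cv2.imwrite('pics/w3.png',cv2.resize(v,(800,300),interpolation=cv2.INTER_AREA)[:,:,::-1])
E
```

```text
4.3 [ 0.0633  0.326  -0.8854  1.8545  0.2824  1.0944 -1.0414] [0.4287 0.3321 0.1129] tool x [ 0.1131  0.9936 -0.0009] F [-0.0752  0.6614  0.8796]
shift [ 0.0027 -0.0015 -0.0011]
```

View pics/w3.png

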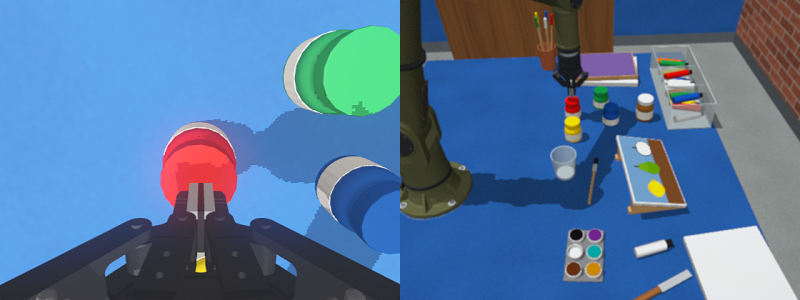

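The fingertips sit over the red lid, about 19 mm above it and clear. I'll hold here for about two seconds.

Emit:
servo_tool(motion=[[0.002, -0.001, 0, 0, 0], [0.002, -0.001, 0, 0, 0], [0.002, -0.001, 0, 0, 0], [0.002, -0.001, 0, 0, 0], [0.002, -0.001, 0, 0, 0], [0.002, -0.001, 0, 0, 0], [0.002, -0.001, 0, 0, 0], [0.002, -0.001, 0, 0, 0], [0.002, -0.001, 0, 0, 0], [0.002, -0.001, 0, 0, 0], [0.002, -0.001, 0, 0, 0], [0.002, -0.001, 0, 0, 0]])

```text
time_s: 5.4
tool_pos: [0.4282, 0.3348, 0.1139]
ee_rot: [0.0, 0.746, 0.666, -0.0]
ft_force: [0.5, -0.5, -0.5]
grip_width: -0.0001
grasp_force: 0.0
```

Emit:
servo_tool(motion=[[0, 0, 0, 0, 0], [0, 0, 0, 0, 0], [0, 0, 0, 0, 0], [0, 0, 0, 0, 0], [0, 0, 0, 0, 0], [0, 0, 0, 0, 0], [0, 0, 0, 0, 0], [0, 0, 0, 0, 0], [0, 0, 0, 0, 0], [0, 0, 0, 0, 0], [0, 0, 0, 0, 0], [0, 0, 0, 0, 0]])

```text
time_s: 6.4
tool_pos: [0.4282, 0.3348, 0.114]
ee_rot: [0.0, 0.746, 0.666, -0.0]
ft_force: [-0.2, -0.7, 0.4]
grip_width: -0.0
grasp_force: 0.0
```

Emit:
servo_tool(motion=[[0, 0, -0.004, 0, 0], [0, 0, -0.012, 0, 0], [0, 0, -0.024, 0, 0], [0, 0, -0.04, 0, 0], [0, 0, -0.057, 0, 0], [0, 0, -0.074, 0, 0], [0, 0, -0.091, 0, 0], [0, 0, -0.107, 0, 0], [0, 0, -0.12, 0, 0], [0, 0, -0.13, 0, 0], [0, 0, -0.135, 0, 0], [0, 0, -0.137, 0, 0]])

```text
time_s: 7.4
tool_pos: [0.4284, 0.335, 0.252]
ee_rot: [0.0, 0.746, 0.666, 0.001]
ft_force: [0.2, 0.3, -0.1]
grip_width: -0.0002
grasp_force: 0.0
```

```bash
python3 go.py [.49,.04,.25]
```

```text
7.4 [ 0.1295  0.1835 -0.9332  1.6887  0.1516  1.3442 -0.9426] [0.4284 0.335  0.252 ] tool x [0.1126 0.9936 0.0006] F [ 0.2212  0.334  -0.1292]
shift [-0.2862  0.0944  0.0019]
```

Emit:
servo_tool(motion=[[-0.011, 0.004, 0, 0, 0], [-0.031, 0.01, 0, 2, 0], [-0.057, 0.019, 0, 4, 0], [-0.086, 0.028, 0, 6, 0], [-0.114, 0.038, 0, 8, 0], [-0.143, 0.047, 0, 10, 0], [-0.172, 0.057, 0, 12, 0], [-0.2, 0.066, 0, 14, 0], [-0.229, 0.076, 0, 16, 0], [-0.255, 0.084, 0, 18, 0], [-0.275, 0.091, 0, 20, 0], [-0.286, 0.094, 0, 20, 0]])

```text
time_s: 8.4
tool_pos: [0.4895, 0.0368, 0.2502]
ee_rot: [-0.0, 0.851, 0.524, -0.001]
ft_force: [-0.2, 0.2, -0.9]
grip_width: 0.0001
grasp_force: 0.0
```

```bash
python3 go.py [.432,-.257,.25]
```

```text
8.4 [ 0.5251  0.0074 -0.6512  1.8126  0.005   1.3245 -0.5941] [0.4895 0.0368 0.2502] tool x [ 0.4501  0.893  -0.0011] F [-0.2432  0.2011 -0.9413]
shift [-0.2882  0.0809  0.0004]
```

Emit:
servo_tool(motion=[[-0.012, 0.003, 0, 2, 0], [-0.032, 0.009, 0, 4, 0], [-0.058, 0.016, 0, 8, 0], [-0.086, 0.024, 0, 12, 0], [-0.115, 0.032, 0, 16, 0], [-0.144, 0.04, 0, 20, 0], [-0.173, 0.049, 0, 24, 0], [-0.202, 0.057, 0, 28, 0], [-0.23, 0.065, 0, 32, 0], [-0.256, 0.072, 0, 36, 0], [-0.277, 0.078, 0, 38, 0], [-0.288, 0.081, 0, 40, 0]])

```text
time_s: 9.4
tool_pos: [0.4322, -0.2568, 0.2509]
ee_rot: [0.0, 0.979, 0.201, -0.0]
ft_force: [-1.0, 0.6, 0.2]
grip_width: 0.0001
grasp_force: 0.0
```

```bash
python3 go.py [.432,-.257,.06]
```

```text
9.4 [ 0.8254  0.0219 -0.346   1.7962  0.0084  1.3249 -0.6877] [ 0.4322 -0.2568  0.2509] tool x [ 0.9188  0.3947 -0.0007] F [-0.9786  0.6057  0.207 ]
shift [-0.0002  0.0001  0.1909]
```

Emit:
servo_tool(motion=[[0, 0, 0.008, 0, 0], [0, 0, 0.022, 0, 0], [0, 0, 0.04, 0, 0], [0, 0, 0.06, 0, 0], [0, 0, 0.08, 0, 0], [0, 0, 0.1, 0, 0], [0, 0, 0.12, 0, 0], [0, 0, 0.14, 0, 0], [0, 0, 0.158, 0, 0], [0, 0, 0.173, 0, 0], [0, 0, 0.184, 0, 0], [0, 0, 0.19, 0, 0]])

```text
time_s: 10.4
tool_pos: [0.4332, -0.2516, 0.0593]
ee_rot: [-0.001, 0.979, 0.205, -0.001]
ft_force: [-0.0, -0.8, 0.3]
grip_width: -0.0001
grasp_force: 0.0
```

```bash
python3 go.py [.432,-.257,.06]
python3 - <<'E'
from plant import cams
import cv2,numpy as np
v=np.hstack([cams.snapshot(n)['pixels'] for n in('wrist','side')])
cv2.imwrite('pics/w4.png',cv2.resize(v,(800,300),interpolation=cv2.INTER_AREA)[:,:,::-1])
E
```

```text
10.4 [ 0.7975  0.215  -0.3514  2.0076  0.09    0.9362 -0.7572] [ 0.4332 -0.2516  0.0593] tool x [ 0.9156  0.402  -0.0008] F [-0.0115 -0.7702  0.3423]
shift [-0.0033  0.0044 -0.0007]
```

View pics/w4.png

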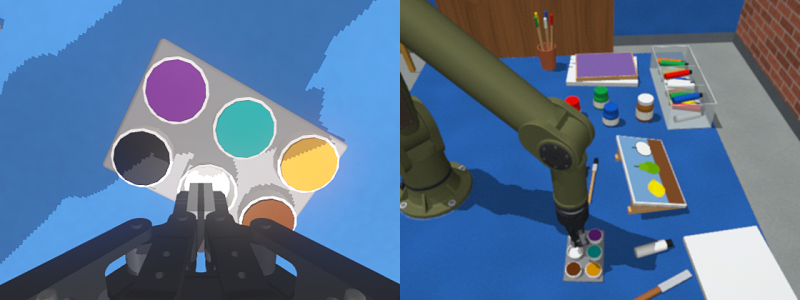

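The fingertips are over the white cup, but the measured pose is about 5 mm off. I'll nudge it while holding.

Emit:
servo_tool(motion=[[-0.002, 0.003, 0, 0, 0], [-0.002, 0.003, 0, 0, 0], [-0.002, 0.003, 0, 0, 0], [-0.002, 0.003, 0, 0, 0], [-0.002, 0.003, 0, 0, 0], [-0.002, 0.003, 0, 0, 0], [-0.002, 0.003, 0, 0, 0], [-0.002, 0.003, 0, 0, 0], [-0.002, 0.003, 0, 0, 0], [-0.002, 0.003, 0, 0, 0], [-0.002, 0.003, 0, 0, 0], [-0.002, 0.003, 0, 0, 0]])

```text
time_s: 11.5
tool_pos: [0.4329, -0.2575, 0.061]
ee_rot: [0.0, 0.979, 0.204, -0.0]
ft_force: [-0.9, 0.0, 0.5]
grip_width: -0.0003
grasp_force: 0.0
```

Emit:
servo_tool(motion=[[0, 0, 0, 0, 0], [0, 0, 0, 0, 0], [0, 0, 0, 0, 0], [0, 0, 0, 0, 0], [0, 0, 0, 0, 0], [0, 0, 0, 0, 0], [0, 0, 0, 0, 0], [0, 0, 0, 0, 0], [0, 0, 0, 0, 0], [0, 0, 0, 0, 0], [0, 0, 0, 0, 0], [0, 0, 0, 0, 0]])

```text
time_s: 12.5
tool_pos: [0.4329, -0.2574, 0.061]
ee_rot: [0.0, 0.979, 0.204, -0.0]
ft_force: [0.1, 0.1, 0.1]
grip_width: 0.0002
grasp_force: 0.0
```

Emit:
servo_tool(motion=[[0, 0, -0.008, 0, 0], [0, 0, -0.022, 0, 0], [0, 0, -0.04, 0, 0], [0, 0, -0.06, 0, 0], [0, 0, -0.08, 0, 0], [0, 0, -0.1, 0, 0], [0, 0, -0.12, 0, 0], [0, 0, -0.14, 0, 0], [0, 0, -0.158, 0, 0], [0, 0, -0.173, 0, 0], [0, 0, -0.184, 0, 0], [0, 0, -0.19, 0, 0]])

```text
time_s: 13.5
tool_pos: [0.4335, -0.2577, 0.2531]
ee_rot: [0.001, 0.979, 0.204, 0.001]
ft_force: [0.5, 0.2, -0.9]
grip_width: 0.0002
grasp_force: 0.0
```

```bash
python3 go.py [.6,.04,.25]
```

```text
13.5 [ 0.8289  0.0221 -0.3489  1.7917  0.0083  1.3265 -0.6819] [ 0.4335 -0.2577  0.2531] tool x [0.9168 0.3994 0.0013] F [ 0.4572  0.2452 -0.8778]
shift [ 0.2716 -0.2064  0.003 ]
```

Emit:
servo_tool(motion=[[0.011, -0.008, 0, 0, 0], [0.03, -0.023, 0, -2, 0], [0.054, -0.041, 0, -4, 0], [0.081, -0.062, 0, -6, 0], [0.109, -0.083, 0, -8, 0], [0.136, -0.103, 0, -10, 0], [0.163, -0.124, 0, -12, 0], [0.19, -0.144, 0, -14, 0], [0.217, -0.165, 0, -16, 0], [0.242, -0.184, 0, -18, 0], [0.261, -0.198, 0, -20, 0], [0.272, -0.206, 0, -20, 0]])

```text
time_s: 14.5
tool_pos: [0.6001, 0.0464, 0.2502]
ee_rot: [-0.002, 0.927, 0.375, 0.0]
ft_force: [-0.5, -0.2, 0.3]
grip_width: -0.0002
grasp_force: 0.0
```

```bash
python3 go.py [.654,.074,.25]
python3 - <<'E'
from plant import cams
from h import *
w=cams.snapshot('wrist')
p=proj(w,[.6544,.0739,.06]);print(p)
c,s=blob(w,'white',tuple(int(x) for x in p),35);print(c,s,plane(w,c,.06))
cv2.imwrite('pics/w5.png',w['pixels'][:,:,::-1])
E
```

```text
14.5 [ 0.4115  0.2773 -0.6391  1.5576  0.1642  1.3626 -1.0451] [0.6001 0.0464 0.2502] tool x [0.7185 0.6955 0.0014] F [-0.4627 -0.1916  0.3281]
shift [0.058  0.0177 0.0003]
[302.67012648 123.58829633]
[301.2754914  123.89527027] [ 268   91   68   67 3256] [0.6533956  0.07457226 0.06      ]
```

View pics/w5.png

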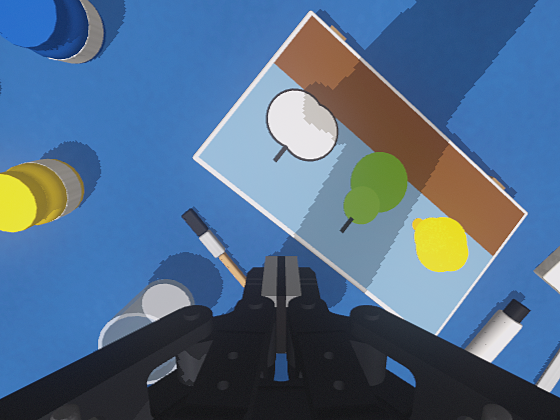

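The apple is at (302,124), which casts to (0.654, 0.0745) and agrees with the earlier measurement. The jars nearby are well clear. I'll move over it first and then go down.

Emit:
servo_tool(motion=[[0.006, 0.002, 0, 0, 0], [0.016, 0.005, 0, 0, 0], [0.029, 0.009, 0, 0, 0], [0.042, 0.013, 0, 0, 0], [0.052, 0.016, 0, 0, 0], [0.058, 0.018, 0, 0, 0], [0.058, 0.018, 0, 0, 0], [0.058, 0.018, 0, 0, 0]])

```text
time_s: 15.22
tool_pos: [0.6544, 0.0664, 0.2506]
ee_rot: [-0.0, 0.929, 0.371, -0.0]
ft_force: [-0.6, -0.8, -0.1]
grip_width: -0.0
grasp_force: 0.0
```

```bash
python3 go.py [.654,.0745,.1]
```

```text
15.2167 [ 0.3253  0.403  -0.6259  1.4103  0.2352  1.4042 -1.113 ] [0.6544 0.0664 0.2506] tool x [ 0.7253  0.6884 -0.0009] F [-0.6184 -0.8036 -0.1381]
shift [ 0.0054 -0.0061  0.1506]
```

Emit:
servo_tool(motion=[[0.003, -0.003, 0.004, 0, 0], [0.005, -0.006, 0.014, 0, 0], [0.005, -0.006, 0.028, 0, 0], [0.005, -0.006, 0.044, 0, 0], [0.005, -0.006, 0.06, 0, 0], [0.005, -0.006, 0.077, 0, 0], [0.005, -0.006, 0.094, 0, 0], [0.005, -0.006, 0.11, 0, 0], [0.005, -0.006, 0.125, 0, 0], [0.005, -0.006, 0.137, 0, 0], [0.005, -0.006, 0.146, 0, 0], [0.005, -0.006, 0.15, 0, 0]])

```text
time_s: 16.22
tool_pos: [0.6527, 0.0745, 0.0988]
ee_rot: [-0.0, 0.929, 0.371, -0.001]
ft_force: [0.2, -0.7, -0.4]
grip_width: 0.0003
grasp_force: 0.0
```

Emit:
servo_tool(motion=[[0, 0, 0, 0, 0], [0, 0, 0, 0, 0], [0, 0, 0, 0, 0], [0, 0, 0, 0, 0], [0, 0, 0, 0, 0], [0, 0, 0, 0, 0]])

```text
time_s: 16.72
tool_pos: [0.6543, 0.0748, 0.1016]
ee_rot: [0.0, 0.929, 0.371, 0.0]
ft_force: [0.6, -0.2, 0.2]
grip_width: 0.0005
grasp_force: 0.0
```

```bash
python3 go.py [.654,.0745,.1]
python3 - <<'E'
from plant import cams
import cv2,numpy as np
v=np.hstack([cams.snapshot(n)['pixels'] for n in('wrist','side')])
cv2.imwrite('pics/w6.png',cv2.resize(v,(800,300),interpolation=cv2.INTER_AREA)[:,:,::-1])
E
```

```text
16.7167 [ 0.297   0.5127 -0.5949  1.5776  0.307   1.1451 -1.1767] [0.6543 0.0748 0.1016] tool x [0.725  0.6888 0.0006] F [ 0.6388 -0.2451  0.1519]
shift [-0.0004 -0.      0.0016]
```

View pics/w6.png

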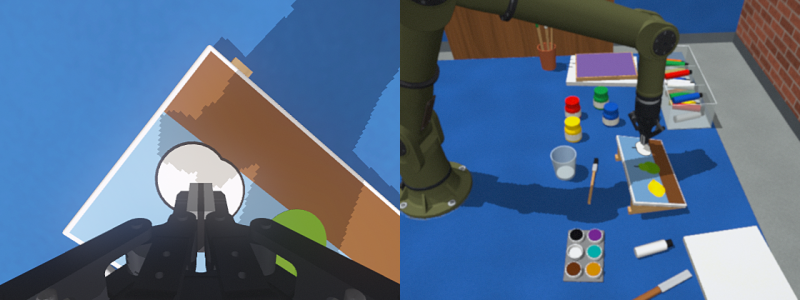

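The fingertips are over the blank apple, about 22 mm above it, with nothing touched. I'll hold a little longer and hand the job in.

Emit:
servo_tool(motion=[[0, 0, 0.001, 0, 0], [0, 0, 0.001, 0, 0], [0, 0, 0.001, 0, 0], [0, 0, 0.001, 0, 0], [0, 0, 0.001, 0, 0], [0, 0, 0.001, 0, 0], [0, 0, 0.001, 0, 0], [0, 0, 0.001, 0, 0], [0, 0, 0.001, 0, 0], [0, 0, 0.001, 0, 0], [0, 0, 0.001, 0, 0], [0, 0, 0.001, 0, 0]])

```text
time_s: 17.82
tool_pos: [0.6539, 0.0747, 0.1]
ee_rot: [0.0, 0.929, 0.371, -0.0]
ft_force: [-0.4, 0.1, -0.1]
grip_width: 0.0
grasp_force: 0.0
```

Emit:
servo_tool(motion=[[0, 0, 0, 0, 0], [0, 0, 0, 0, 0], [0, 0, 0, 0, 0], [0, 0, 0, 0, 0], [0, 0, 0, 0, 0], [0, 0, 0, 0, 0], [0, 0, 0, 0, 0], [0, 0, 0, 0, 0], [0, 0, 0, 0, 0], [0, 0, 0, 0, 0]])

```text
time_s: 18.65
tool_pos: [0.654, 0.0747, 0.1]
ee_rot: [0.0, 0.929, 0.371, -0.0]
ft_force: [-0.2, 0.0, -0.9]
grip_width: 0.0001
grasp_force: 0.0
```

```bash
python3 -c "
from plant import order
print(order.finish_job())"
```

```text
the job is handed in; nothing more can be done
None
```

I handed the job in at 18.7 s: the arm pointed at the red lid, then the empty cup (about two seconds each), and is still pointing at the blank apple, each time with the fingertips about 2 cm above and no sign of contact in the force readings or pictures.

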